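# Clear the inspection stage and present a machined foot over its window

### The arm

A 6-joint arm with a two-finger parallel gripper is mounted at the origin on the work surface. World frame = base frame: x ahead of the robot, y to its left, z up, the work surface at z = 0. Lengths are in m, angles in rad, forces in N, time in s.
With the tool pointing down it reaches from about 0.35 to 0.975 m from the base axis. Payload 4.9 kg.
Tool frame: the origin (TCP) lies on the centre line of the jaws, within the pads' length; the fingertips stand 8 mm ahead of it and the grasp point (between the pads) lies 11 mm behind it; z points along the fingers, y is the line along which they close (so a half turn about z gives the same grasp; the last joint's range is limited). The gripper opens to 85 mm and grips with 20 to 120 N. Pads are 22 mm wide; open, the fingers measure 114 mm over their backs; the gripper's body (76 mm by 85 mm) begins 54 mm behind the grasp point. The pads swing forward as they close: fully open they stand 13 mm farther back than shut.
Start: joints at [-1.26, 0.053, 1.613, -0, 1.476, -0.119], TCP at [0.26, -0.568, 0.239] pointing down, gripper open.
Joint ranges: [-3.01, 3.01], [-1.01, 2.22], [0.06, 2.58], [-1.02, 4.17], [0.09, 2.62], [-3.14, 3.14]. Speed limits (rad/s): [2.57, 2.57, 3.14, 3.14, 3.14, 3.14].

### API

Orientations are given as a rotation vector (axis times angle).
In Python, from station import ctrl gives the robot as it stands.
- The arm moves only by the tool inch_along, called after ">>>" as a command line: name --pt "numbers of a row" for each row, then --argument value for the rest. Schema: {"type":"object","properties":{"increments":{"type":"array","items":{"type":"array","prefixItems":[{"type":"number"},{"type":"array","items":{"type":"number"},"minItems":3,"maxItems":3},{"type":"array","items":{"type":"number"},"minItems":3,"maxItems":3}],"minItems":3,"maxItems":3},"minItems":1,"maxItems":20},"squeeze":{"type":"number"},"only":{"type":"string"},"quiet":{"type":"boolean"},"lines":{"type":"string"}},"required":["increments"],"additionalProperties":false}. increments is a list of rows, 1 to 20 of them, each written [opening, [dx, dy, dz], [rx, ry, rz]]: the finger opening in m, then dx, dy, dz in a scale on which 1.0 is 1 m, then a rotation vector rx, ry, rz in fractions of the full range, 1 being 120 degrees; each row is the pose to reach, as a shift and turn from the pose commanded when the call began, along the tool's axes at that moment; what a row does not reach only later rows make up. A row lasts 1/12 s, in which the tool goes at most 0.0417 m and 0.125 rad, less where a joint would pass 70% of its speed; a pose out of reach is approached as far as the arm can. The fingers move at their own pace and stop on an object; squeeze is the grip in N (left out, the last holds). Time passes only in rows, so rows that do not move let the fingers close. The tool returns the time, the measured TCP pose, the force, the opening and the grip force at its end. only (a regular expression) keeps the lines of the reply that match it, lines (a string "A,B") keeps lines A to B, and quiet returns only ok. Input that does not fit is refused with a message, and nothing moves.
- ctrl.get_obs(): the state, without advancing time (a new reading comes with each control period).
- ctrl.get_image(name): name is "scene" or "top"; returns the picture (480x640x3 uint8, red, green, blue); there is no depth.
- ctrl.camera_params(name): a dict with "fx", "fy", "cx", "cy" (pixels), "T" (4x4, takes a point from camera to world coordinates). Camera axes: x right, y down, z forward; pixel columns grow to the right and rows downward; lengths in m; the calibration is good to about 2 mm. A picture is of the moment at which its call begins. camera_params takes no time and is no camera call.
- ctrl.finish_job(): hands the job in; it is judged then, once.
Trained networks look in the newest picture that a camera, given by its name, has taken for a name from the list of things; names that differ only in an ending like _2 or _b are one class to them, and where a whole thing is asked for, a point or a joint stands for the part that bears it (a point fixed in the world has none). Each returns a list of dicts, best first, with "p" (0 to 1); they miss things now and then, are a little off and sometimes report something else, mostly with a low value. They report only what shows in the picture. A call takes as long as a camera call.
- ctrl.find_in(camera, thing): "extent" ([left, top, right, bottom] in pixels, round what is visible of it).
- ctrl.cut_out(camera, thing): "mask" (480x640 bool, what is visible of it) and "extent" ([left, top, right, bottom] in pixels, round what is visible of it).
- ctrl.tip_of(camera, thing): "xy" ([column, row] in pixels: a listed point, or the origin of a listed thing).
The state is a dict: "t": time; "q": joint angles; "dq": joint speeds; "effort": joint torques, N m; "tool_pos": TCP position; "tool_rot": TCP orientation; "contact_force": force on the tool from outside, world axes, zero at the start; "wrist_torque": the same for the moment, N m; "opening": finger opening in m; "grip_force": force on a finger pad.
Only numpy, scipy, OpenCV 4.12 (cv2) and the standard library are available. Lean on these libraries where they do the work, as an engineer would, in place of code of your own. Each camera call takes 0.05 s, during which the arm holds its last target. There are 200 camera calls.

### The job

Clear the lit inspection stage: take the steel gauge bar off it and lay it flat in the empty outlined lane of the green mat, lengthwise like the bars next to it, and let go. Then pick up the aluminium foot with the rectangular flange, lift it over the line light, and finish while still holding it level and still about a centimetre above the stage's glass window, centred on it with its long side along the window's long side; the foot must never touch the stage. Do not bump the line light or shift anything else on the bench.

Things in the scene. Friction and masses are not known exactly. Their poses are not given: they have to be found in the camera images.
- bar: the gauge bar to be cleared: plain steel bar, 130 long x 16 wide x 20 high, 0.25 kg, lying on top of the inspection stage across its window. Origin: centre of the underside; x along its length, z up. Can be pinched across its 16 mm width
- slot: the empty lane of the mat (which of the three lanes is empty varies): outlined in white, 154 long x 34 wide. Origin: centre of the lane on the mat's top face (4 above the bench); x along the lane, z up. Lanes lie side by side 70 apart
- mat: flat green mat fixed to the bench, 175 (its x) x 200 (its y) x 4 thick, with three outlined lanes along its x at its y = -70, 0 and +70. Origin: centre of the underside
- foot: the foot to present: aluminium, rectangular flange 70 (x) x 40 (y) x 12 high with four bolt holes, and on its middle an upright block 30 (x) x 20 (y), from 12 to 47 above the underside; pinch the block across its 20 mm. About 0.2 kg. Origin: centre of the underside; x along the long side, z up. Stands on the bench at the robot's left, beyond the line light; same turned half round
- stage: inspection stage fixed to the bench: white casing with a dark flat lid, 160 (x) x 140 (y) x 50 high. Origin: centre of the underside; z up
- window (a point): centre of the stage's glass window, on the flat top face of the stage, 50 above the bench; the window is white, flush with the lid, 90 long (along x) x 60 wide (along y); z up
- light: the line light: a rigid aluminium bar fixed to the bench, standing between the feet and the stage, 260 long (x) x 30 (y), its top 80 above the bench. Origin: centre of the underside. Do not bump it
- round_foot: bystander: aluminium foot with a round flange 60 across and 12 high and a round boss 24 across, 47 high in all, near the rectangular foot. Origin: centre of the underside
- bar_a: steel gauge bar identical to bar (130 long x 16 wide x 20 high), already lying in one of the other two lanes of the mat, long axis along the lane; leave it alone. Origin: centre of the underside, x along its length, z up
- bar_b: steel gauge bar identical to bar (130 long x 16 wide x 20 high), already lying in one of the other two lanes of the mat, long axis along the lane; leave it alone. Origin: centre of the underside, x along its length, z up
- jar: bystander: clear jar with a lid, 60 across, 75 high. Origin: centre of the underside
- dish: bystander: shallow glass dish, 80 across, 18 high. Origin: centre of the underside
- driver: bystander: screwdriver about 180 long, lying across the robot's view beyond the mat. Origin: under its middle; x along its length
- loupe: bystander: black loupe, 42 across, 36 high, standing beyond the stage. Origin: centre of the underside

How it is judged:
On the way, in this order (a step that is already met when the one before it is completed fails the run):
1. the gauge bar lies flat in the empty lane, along it, released (horizontal distance between bar and slot below 0.015 m and angle between the x axis of bar and the x axis of slot, either way round below 0.15 rad and z of bar in the frame of slot below 0.004 m and angle between bar's own z axis and vertical below 0.1 rad and linear speed of bar below 0.02 m/s and contact force between the fingers and bar below 0.1 N), for 0.2 s.
2. the rectangular foot passes over the line light (y of foot in the frame of light between -0.035 and 0.035 m and x of foot in the frame of light between -0.16 and 0.16 m and height (world z) of foot above 0.08 m), for 0.02 s.
At the end, for the whole second after the job is handed in: Bar released, flat, at rest within 15 mm and 0.15 rad of the empty lane. Fingers hold the rectangular foot still and level (0.09 rad), underside 3 to 20 mm above the window, centre within 8 mm in plan, long side within 0.1 rad of the window's, touching neither stage nor bar (all of step 1 and z of foot in the frame of window between 0.003 and 0.02 m and horizontal distance between foot and window below 0.008 m and angle between the x axis of foot and the x axis of window, either way round below 0.1 rad and angle between foot's own z axis and vertical below 0.09 rad and linear speed of foot below 0.015 m/s and angular speed of foot below 0.15 rad/s and contact force between the fingers and foot above 1 N and contact force between foot and stage below 0.05 N and contact force between foot and bar below 0.05 N); the arm keeps its last pose, push and grip.
It fails at once if the foot touches the stage (contact force between foot and stage above 0.5 N).
It fails at once if the line light is bumped (over 3 N) (contact force between light and anything else above 3 N).
It fails at once if a gauge bar already on the mat is shifted by more than 15 mm (distance of any of bar_a, bar_b from where it was at the start of the episode above 0.015 m).
It fails at once if another thing on the bench is shifted by more than 15 mm (distance of any of round_foot, jar, dish, driver, loupe from where it was at the start of the episode above 0.015 m).
It also fails if it takes over 61 s, if anything falls off the work surface, if the arm or the gripper's body presses on something with over 40 N, if the wrist force passes 120 N, or if a joint passes its speed limit or range.

## Working session

There is one attempt and no reset: what is moved stays moved. The work goes in short steps, Python scripts to look and compute and a tool call to move; the robot and the scene stay as the last step left them, time stands still between calls to the robot, and variables do not carry over. Pictures are saved under pics/ and viewed, at most 10 in all, crops included, and the job is handed in when it is done.

```bash
mkdir -p pics; ls; python3 - <<'E'
from station import ctrl
import cv2,numpy as np
np.set_printoptions(precision=4,suppress=True)
for n in("scene","top"):
    im=ctrl.get_image(n); cv2.imwrite(f"pics/{n}0.png",im[...,::-1])
    p=ctrl.camera_params(n); print(n,p)
    for t in "bar slot mat foot stage window light round_foot jar dish driver loupe".split():
        try: print(t,[(np.round(d['xy'],1).tolist(),round(d['p'],2)) for d in ctrl.tip_of(n,t)[:3]])
        except Exception as e: print(t,e)
print(ctrl.get_obs())
E
```

```text
pics
scene {'fx': 446.9301032985117, 'fy': 446.9301032985117, 'cx': 318.19115010090275, 'cy': 243.60703931523585, 'T': array([[-0.4647,  0.6253, -0.627 ,  1.2409],
       [ 0.8855,  0.3314, -0.3258,  0.3026],
       [ 0.0041, -0.7066, -0.7076,  0.7773],
       [ 0.    ,  0.    ,  0.    ,  1.    ]])}
bar [([320.3, 242.3], 0.74), ([227.7, 195.5], 0.7), ([269.2, 212.8], 0.56)]
slot [([246.4, 205.6], 0.41)]
mat [([247.9, 207.2], 0.69), ([319.5, 241.6], 0.61)]
foot [([227.8, 195.1], 0.62)]
stage [([322.7, 254.9], 0.56), ([476.2, 316.7], 0.5)]
window [([318.1, 239.4], 0.97), ([220.8, 260.5], 0.32)]
light [([414.1, 273.4], 0.82)]
round_foot [([475.8, 317.7], 0.56)]
jar [([402.4, 345.6], 0.83), ([217.9, 261.1], 0.73)]
dish [([325.8, 324.9], 0.88), ([227.4, 194.0], 0.25)]
driver [([217.0, 259.9], 0.96)]
loupe [([265.0, 299.2], 0.45)]
top {'fx': 436.14303271752436, 'fy': 436.14303271752436, 'cx': 309.8853346970509, 'cy': 241.62599244907028, 'T': array([[-0.0057, -0.9839,  0.1788,  0.4321],
       [-0.9994,  0.0115,  0.0314, -0.0302],
       [-0.033 , -0.1785, -0.9834,  0.962 ],
       [ 0.    
[... 206 characters left out ...]
indow [([329.1, 249.3], 0.55)]
light [([231.8, 281.0], 0.97)]
round_foot [([161.8, 246.8], 0.82)]
jar []
dish [([284.6, 181.7], 0.59), ([159.1, 316.5], 0.31)]
driver [([419.1, 194.5], 0.73)]
loupe [([341.5, 177.7], 0.67)]
{'t': 1.3, 'q': array([-1.26  ,  0.0527,  1.6129, -0.    ,  1.476 , -0.119 ]), 'dq': array([ 0.0005, -0.0006, -0.001 , -0.0004,  0.0006,  0.0007]), 'effort': array([ -0.0015, -39.3682, -37.0452,  -0.0003,   0.0006,   0.    ]), 'tool_pos': array([ 0.2604, -0.5681,  0.2393]), 'tool_rot': array([ 3.0693,  0.67  , -0.    ]), 'contact_force': array([-0.3227,  0.6497, -0.471 ]), 'wrist_torque': array([ 0.0033, -0.0401, -0.0253]), 'grip_force': 0.0, 'opening': 0.08563523488309245}
```

View pics/scene0.png

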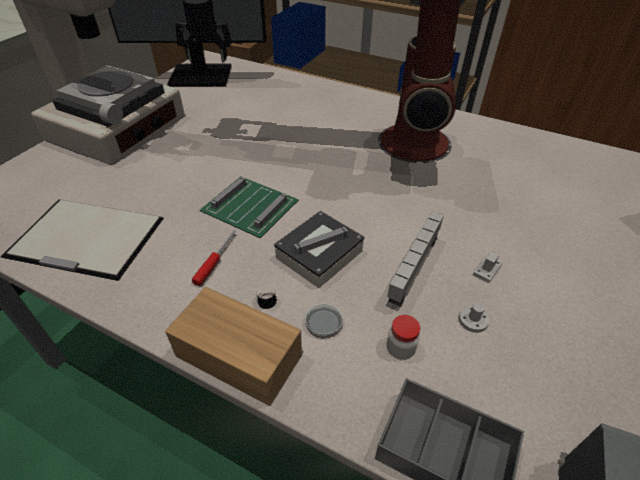

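View pics/top0.png

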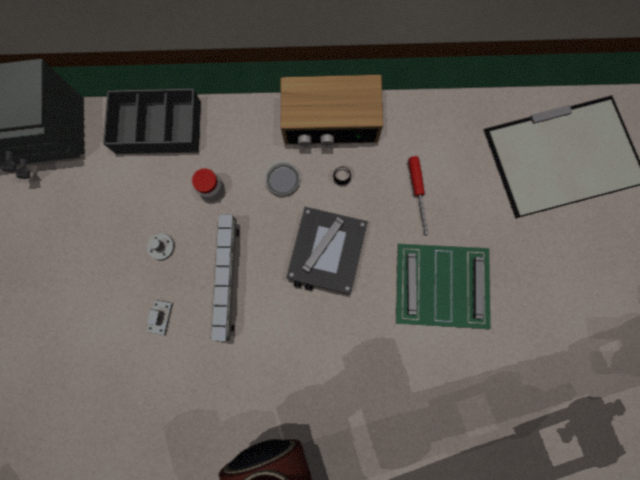

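The scene view shows the bar on the stage at (320,240), the mat at (250,205) with its middle lane empty, and the rectangular foot at (488,266) with the light between foot and stage. The top view shows the bar at (323,245), the empty lane at (444,286) and the foot at (159,317). Next I'll fit the known shapes to the masks in both views.

```bash
cat > h.py <<'E'
from station import ctrl
import cv2,numpy as np
from scipy.optimize import minimize
from scipy.spatial.transform import Rotation as R
np.set_printoptions(precision=4,suppress=True)
P={n:ctrl.camera_params(n) for n in("scene","top")}
def proj(n,X):
    p=P[n]; T=p["T"]; c=(np.asarray(X)-T[:3,3])@T[:3,:3]
    return np.c_[c[:,0]/c[:,2]*p["fx"]+p["cx"],c[:,1]/c[:,2]*p["fy"]+p["cy"]]
def tri(uv):
    A=[];b=[]
    for n,(u,v) in uv.items():
        p=P[n];T=p["T"];d=T[:3,:3]@[(u-p["cx"])/p["fx"],(v-p["cy"])/p["fy"],1];d/=np.linalg.norm(d)
        M=np.eye(3)-np.outer(d,d);A.append(M);b.append(M@T[:3,3])
    x=np.linalg.lstsq(np.vstack(A),np.hstack(b),rcond=None)[0]
    return x
def box(l,w,z0,z1): return np.array([[sx*l/2,sy*w/2,z] for sx in(-1,1) for sy in(-1,1) for z in(z0,z1)])
S=dict(bar=[box(.13,.016,0,.02)],mat=[box(.175,.2,0,.004)],stage=[box(.16,.14,0,.05)],window=[box(.09,.06,0,0)],
 slot=[box(.154,.034,0,0)],light=[box(.26,.03,0,.08)],foot=[box(.07,.04,0,.012),box(.03,.02,.012,.047)])
def pose(X,x): 
    c,s=np.cos(x[3]),np.sin(x[3]); return X@np.array([[c,s,0],[-s,c,0],[0,0,1]])+x[:3]
def sil(n,thing,x,k=4):
    m=np.zeros((480*k,640*k),np.uint8)
    for b in S[thing]:
        q=cv2.convexHull(((proj(n,pose(b,x))+.5)*k-.5).astype(np.float32))
        cv2.fillConvexPoly(m,np.round(q*16).astype(np.int32),1,shift=4)
    return m
def fit(thing,masks,x0,k=4,free=(0,1,2,3)):
    mm={n:cv2.resize(m.astype(np.uint8),None,fx=k,fy=k,interpolation=cv2.INTER_NEAREST) for n,m in masks.items()}
    x0=np.array(x0,float);free=list(free)
    def f(d):
        x=x0.copy();x[free]+=d*np.array([.01,.01,.01,.1])[free];L=0
        for n,m in mm.items():
            s=sil(n,thing,x,k);L+=1-np.sum(s&m)/max(1,np.sum(s|m))
        return L
    for _ in range(2):
        best=minimize(f,np.zeros(len(free)),method="Nelder-Mead",options=dict(initial_simplex=np.vstack([np.zeros(len(free)),np.eye(len(free))*1.5]),xatol=.01,fatol=1e-4))
        x0[free]+=best.x*np.array([.01,.01,.01,.1])[free]
    return x0,best.fun
def mask(n,thing,near,r=25):
    for d in ctrl.cut_out(n,thing):
        e=d["extent"]
        if abs((e[0]+e[2])/2-near[0])<r and abs((e[1]+e[3])/2-near[1])<r: return d["mask"],d["p"]
    return None,0
E
python3 - <<'E'
from h import *
for n in P: ctrl.get_image(n)
near=dict(bar=((320,239),(323,245)),stage=((320,250),(328,251)),window=((318,240),(329,248)),mat=((250,205),(444,286)),foot=((488,266),(159,317)),light=((415,258),(225,278)))
print("slot tri",tri(dict(scene=(246.4,205.6),top=(440.3,285.7))))
M={}
for t,(a,b) in near.items():
    M[t]={}
    for n,q in(("scene",a),("top",b)):
        m,p=mask(n,t,q)
        if m is not None: M[t][n]=m
        print(t,n,round(p,2),0 if m is None else m.sum())
np.save("M.npy",M,allow_pickle=True)
for n in P:
    for t in("stage","window"):
        if n in M[t]:M[t][n]=cv2.fillPoly(np.zeros((480,640),np.uint8),[cv2.convexHull(cv2.findNonZero(M[t][n].astype(np.uint8)))],1)
for t,(a,b) in near.items():
    if not M[t]: continue
    c=tri(dict(scene=a,top=b)); best=None
    z0=dict(bar=.05,window=.05).get(t,0)
    for y in np.arange(0,np.pi,np.pi/6):
        free=(0,1,2,3) if len(M[t])==2 else (0,1,3)
        r=fit(t,M[t],[c[0],c[1],z0,y],k=2,free=free)
        if best is None or r[1]<best[1]: best=r
    best=fit(t,M[t],best[0],k=4,free=free)
    print(t,c,best)
E
```

```text
slot tri [ 0.509  -0.2902 -0.0051]
bar scene 0.65 617
bar top 0.6 542
stage scene 0.75 3505
stage top 0.83 4687
window scene 0.62 3356
window top 0.68 509
mat scene 0.72 2326
mat top 0.91 6077
foot scene 0.61 526
foot top 0.92 659
light scene 0.57 1804
light top 0.91 2332
bar [ 0.5893 -0.03    0.0594] (array([ 0.59  , -0.0272,  0.0496,  2.5255]), np.float64(0.1444058190144908))
stage [ 0.5822 -0.0374  0.0138] (array([ 0.5827, -0.0361,  0.0007,  2.8948]), np.float64(0.0762655003606234))
window [ 0.5839 -0.0405  0.047 ] (array([ 0.6077, -0.0316, -0.0033,  2.0556]), np.float64(1.495012959947605))
mat [ 0.5047 -0.2906 -0.004 ] (array([ 0.5073, -0.2883, -0.0045, -0.0624]), np.float64(0.48716417137275014))
foot [0.4422 0.3303 0.0101] (array([ 0.443 ,  0.3321, -0.0015, -0.1939]), np.float64(0.11794232544679473))
light [0.5238 0.1793 0.0388] (array([ 0.5243,  0.1792,  0.0012, -0.026 ]), np.float64(0.3282943576324847))
```

```bash
python3 - <<'E'
from h import *
M=np.load("M.npy",allow_pickle=True).item()
hull=lambda m:cv2.fillPoly(np.zeros((480,640),np.uint8),[cv2.convexHull(cv2.findNonZero(m.astype(np.uint8)))],1)
I={n:cv2.imread(f"pics/{n}0.png") for n in P}
x=[.5073,-.2883,0,-.0624]
mm={n:hull(M["mat"][n]) for n in P}
mat=fit("mat",mm,x); print("mat",mat)
stage=np.array([.5827,-.0361,.0,2.8948-np.pi]); bar=np.array([.59,-.0272,.0496,2.5255])
# window: bright pixels near, ignoring bar
def wcost(d,draw=False):
    w=np.array([stage[0]+d[0]*.01,stage[1]+d[1]*.01,.05,stage[3]+d[2]*.1]);L=0
    for n in P:
        s=sil(n,"window",w,2)
        L+=1-np.sum(s&W[n]&V[n])/np.sum((s|W[n])&V[n])
    return L
W={};V={}
for n in P:
    g=cv2.resize(cv2.cvtColor(I[n],cv2.COLOR_BGR2GRAY),None,fx=2,fy=2)
    S["inner"]=[box(.13,.11,.05,.05)]
    inn=sil(n,"inner",stage,2); S["fat"]=[box(.14,.026,-.003,.025)]
    V[n]=inn&(1-sil(n,"fat",bar,2)); W[n]=((g>105)&(V[n]>0)).astype(np.uint8); print(n,np.percentile(g[V[n]>0],[5,25,50,75,95]))
r=minimize(wcost,[0,0,0],method="Nelder-Mead",options=dict(initial_simplex=[[0,0,0],[1,0,0],[0,1,0],[0,0,1]]))
win=np.array([stage[0]+r.x[0]*.01,stage[1]+r.x[1]*.01,.05,stage[3]+r.x[2]*.1]);print("window",win,r.fun)
foot=[.443,.3321,0,-.1939]; light=[.5243,.1792,0,-.026]
S["lane"]=[box(.154,.034,.004,.004)]
out=[]
for n,c in(("scene",(190,160,330,150)),("top",(140,190,360,160))):
    k=2 if 0 else 2
    im=cv2.resize(I[n],None,fx=4,fy=4,interpolation=cv2.INTER_CUBIC)
    for t,x in(("mat",mat[0]),("lane",mat[0]),("stage",stage),("window",win),("bar",bar),("foot",foot),("light",light)):
        s=sil(n,t,x,4); cs,_=cv2.findContours(s,cv2.RETR_EXTERNAL,cv2.CHAIN_APPROX_NONE); cv2.drawContours(im,cs,-1,(0,0,255),1)
    a,b,w,h=[4*v for v in c]; out.append(cv2.resize(im[b:b+h,a:a+w],(800,int(800*h/w)),interpolation=cv2.INTER_AREA)[:360])
f=np.vstack(out);cv2.imwrite("pics/ov.png",cv2.resize(f,None,fx=min(1,600/f.shape[0]),fy=min(1,600/f.shape[0])))
E
```

```text
mat (array([ 0.5073, -0.2882, -0.0038, -0.0648]), np.float64(0.10039988070434669))
scene [ 53.  55.  57.  59. 170.]
top [ 52.  54.  56. 123. 138.]
window [ 0.5829 -0.0361  0.05   -0.2547] 0.1034552556124172
```

View pics/ov.png

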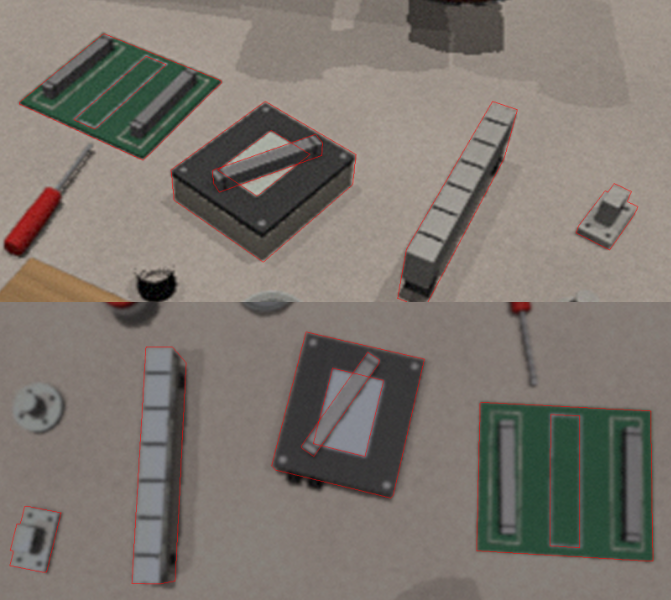

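The overlays match on mat, lane, stage, window, bar, foot and light. Now I'll work out the moves.

```bash
cat > go.py <<'E'
import sys
from h import *
# x y z yaw(tool x) ; yaw taken mod pi nearest branch with q6 in range given
def rel(*t):
    o=ctrl.get_obs();A=R.from_rotvec(o["tool_rot"])
    q1=np.arctan2(t[1],t[0]); yaw=t[3]
    print("q6 will be",q1+np.pi/2-yaw)
    B=R.from_euler("z",yaw)*R.from_rotvec([np.pi,0,0])
    print("from",o["tool_pos"],"rel",A.inv().apply(np.array(t[:3])-o["tool_pos"]),(A.inv()*B).as_rotvec(), "t",o["t"],"f",o["contact_force"],"open",o["opening"],o["grip_force"])
for a in sys.argv[1:]: rel(*map(float,a.split(",")))
E
python3 go.py .59,-.0272,.14,-.616
```

```text
q6 will be 2.14072725128867
from [ 0.2604 -0.5681  0.2393] rel [ 0.525  -0.3544  0.0993] [-0.0001  0.      1.0458] t 2.0 f [-0.1931  0.527   1.1108] open 0.08512034424594772 0.0
```

The manual's scale: turns go in shares of 120 degrees. Converting my numbers, 1.046 rad / 2.0944 = 0.4994.

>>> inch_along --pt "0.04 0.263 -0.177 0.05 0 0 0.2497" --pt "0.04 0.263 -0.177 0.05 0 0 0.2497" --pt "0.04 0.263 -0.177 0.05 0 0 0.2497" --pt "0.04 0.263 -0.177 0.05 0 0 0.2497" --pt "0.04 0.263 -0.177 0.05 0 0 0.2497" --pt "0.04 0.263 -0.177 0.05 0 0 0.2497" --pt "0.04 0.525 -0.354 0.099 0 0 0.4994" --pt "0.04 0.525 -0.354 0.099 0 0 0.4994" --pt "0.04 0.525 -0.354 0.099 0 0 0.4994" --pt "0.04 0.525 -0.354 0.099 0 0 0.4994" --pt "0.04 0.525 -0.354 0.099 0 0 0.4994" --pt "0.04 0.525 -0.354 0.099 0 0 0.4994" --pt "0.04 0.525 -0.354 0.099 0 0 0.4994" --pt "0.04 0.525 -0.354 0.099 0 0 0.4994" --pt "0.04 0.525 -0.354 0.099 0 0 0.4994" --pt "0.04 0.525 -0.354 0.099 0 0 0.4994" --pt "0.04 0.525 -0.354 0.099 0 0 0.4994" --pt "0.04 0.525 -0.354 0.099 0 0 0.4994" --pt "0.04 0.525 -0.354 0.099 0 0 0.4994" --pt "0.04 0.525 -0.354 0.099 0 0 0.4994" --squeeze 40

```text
refused: increments[0]: [0.04, 0.263, -0.177, 0.05, 0, 0, 0.2497] is too long (schema: maxItems 3). Nothing was moved.
```

Nothing moved. I misread the format; it is rows with the three-number parts in brackets of their own. Resending.

>>> inch_along --increments '[[0.04,[0.263,-0.177,0.05],[0,0,0.2497]],[0.04,[0.263,-0.177,0.05],[0,0,0.2497]],[0.04,[0.263,-0.177,0.05],[0,0,0.2497]],[0.04,[0.263,-0.177,0.05],[0,0,0.2497]],[0.04,[0.263,-0.177,0.05],[0,0,0.2497]],[0.04,[0.263,-0.177,0.05],[0,0,0.2497]],[0.04,[0.525,-0.354,0.099],[0,0,0.4994]],[0.04,[0.525,-0.354,0.099],[0,0,0.4994]],[0.04,[0.525,-0.354,0.099],[0,0,0.4994]],[0.04,[0.525,-0.354,0.099],[0,0,0.4994]],[0.04,[0.525,-0.354,0.099],[0,0,0.4994]],[0.04,[0.525,-0.354,0.099],[0,0,0.4994]],[0.04,[0.525,-0.354,0.099],[0,0,0.4994]],[0.04,[0.525,-0.354,0.099],[0,0,0.4994]],[0.04,[0.525,-0.354,0.099],[0,0,0.4994]],[0.04,[0.525,-0.354,0.099],[0,0,0.4994]],[0.04,[0.525,-0.354,0.099],[0,0,0.4994]],[0.04,[0.525,-0.354,0.099],[0,0,0.4994]],[0.04,[0.525,-0.354,0.099],[0,0,0.4994]],[0.04,[0.525,-0.354,0.099],[0,0,0.4994]]]' --squeeze 40

```text
t: 3.67
tool_pos: [0.5899, -0.0285, 0.1406]
tool_rot: [2.993, -0.954, 0.001]
contact_force: [-0.9, -0.4, 0.3]
opening: 0.0401
grip_force: 0.0
```

```bash
python3 go.py .59,-.0272,.061,-.616
```

```text
q6 will be 2.14072725128867
from [ 0.5899 -0.0285  0.1406] rel [-0.0007 -0.0011  0.0796] [ 0.0001 -0.0004 -0.0014] t 3.6667 f [-0.9368 -0.3582  0.2633] open 0.040097587884732944 0.0
```

>>> inch_along --increments '[[0.04,[0,-0.001,0.035],[0,0,0]],[0.04,[0,-0.001,0.065],[0,0,0]],[0.04,[0,-0.001,0.079],[0,0,0]],[0.04,[0,-0.001,0.079],[0,0,0]],[0.04,[0,-0.001,0.079],[0,0,0]]]'

```text
t: 4.08
tool_pos: [0.5905, -0.0277, 0.0614]
tool_rot: [2.993, -0.955, -0.001]
contact_force: [0.1, -0.8, 0.5]
opening: 0.0397
grip_force: 0.0
```

>>> inch_along --increments '[[0.005,[0,0,0],[0,0,0]],[0.005,[0,0,0],[0,0,0]],[0.005,[0,0,0],[0,0,0]],[0.005,[0,0,0],[0,0,0]],[0.005,[0,0,0],[0,0,0]],[0.005,[0,0,0],[0,0,0]]]' --squeeze 50

```text
t: 4.58
tool_pos: [0.5917, -0.0272, 0.063]
tool_rot: [2.993, -0.952, 0.004]
contact_force: [-1.1, -1.8, 6.3]
opening: 0.0144
grip_force: 52.3
```

```bash
python3 go.py .59,-.0272,.14,-.616
```

```text
q6 will be 2.14072725128867
from [ 0.5917 -0.0272  0.063 ] rel [-0.0013  0.0009 -0.077 ] [-0.0004 -0.0025 -0.0001] t 4.5833 f [-1.1339 -1.8167  6.3305] open 0.014361529318152782 52.319321036338806
```

>>> inch_along --increments '[[0.005,[0,0,-0.02],[0,0,0]],[0.005,[0,0,-0.05],[0,0,0]],[0.005,[0,0,-0.08],[0,0,0]],[0.005,[0,0,-0.08],[0,0,0]],[0.005,[0,0,-0.08],[0,0,0]]]'

```text
t: 5.0
tool_pos: [0.5919, -0.0267, 0.1431]
tool_rot: [-2.993, 0.952, -0.006]
contact_force: [-0.6, 0.1, -3.0]
opening: 0.0146
grip_force: 51.3
```

```bash
python3 - <<'E'
from h import *
for n in P:
    im=ctrl.get_image(n);cv2.imwrite(f"pics/{n}1.png",im[...,::-1])
a=cv2.imread("pics/scene1.png")[150:330,180:480];b=cv2.imread("pics/top1.png")[170:350,230:530]
cv2.imwrite("pics/l1.png",cv2.resize(np.vstack([a,b]),None,fx=1.65,fy=1.65))
E
python3 go.py .5073,-.2882,.08,-.065
```

```text
q6 will be 1.1191587640159195
from [ 0.5895 -0.0264  0.1393] rel [0.0844 0.2611 0.0594] [ 0.0004  0.0032 -0.551 ] t 5.1 f [-0.3284 -0.3942 -3.3625] open 0.014804305447824965 51.24813795089722
```

View pics/l1.png

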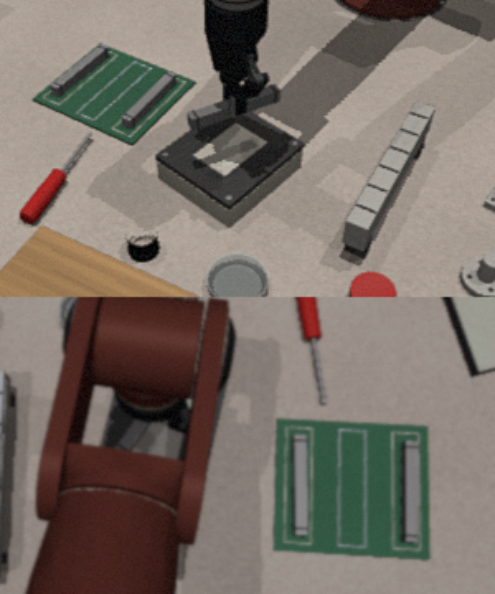

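The picture shows the bar held level above the window (crop about (235,105)); the lane is free. Moving over the lane.

To row units: -0.551 rad / 2.0944 = -0.2631.

>>> inch_along --increments '[[0.005,[0.0422,0.131,0],[0,0,-0.1313]],[0.005,[0.0422,0.131,0],[0,0,-0.1313]],[0.005,[0.0422,0.131,0],[0,0,-0.1313]],[0.005,[0.084,0.261,0.03],[0,0,-0.2631]],[0.005,[0.084,0.261,0.03],[0,0,-0.2631]],[0.005,[0.084,0.261,0.06],[0,0,-0.2631]],[0.005,[0.084,0.261,0.06],[0,0,-0.2631]],[0.005,[0.084,0.261,0.06],[0,0,-0.2631]],[0.005,[0.084,0.261,0.06],[0,0,-0.2631]],[0.005,[0.084,0.261,0.06],[0,0,-0.2631]],[0.005,[0.084,0.261,0.06],[0,0,-0.2631]]]'

```text
t: 6.02
tool_pos: [0.5088, -0.2871, 0.081]
tool_rot: [-3.139, 0.101, 0.001]
contact_force: [-0.1, 0.3, -1.8]
opening: 0.0144
grip_force: 51.2
```

```bash
python3 - <<'E'
from h import *
im=ctrl.get_image("scene");cv2.imwrite("pics/s2.png",cv2.resize(im[150:300,150:350,::-1],None,fx=4,fy=4))
print(ctrl.cut_out("scene","bar").__len__())
E
python3 go.py .5073,-.2882,.019,-.065
```

```text
5
q6 will be 1.1191587640159195
from [ 0.5094 -0.2872  0.082 ] rel [-0.0021  0.0011  0.063 ] [ 0.0003 -0.0011  0.0018] t 6.1167 f [ 0.448   0.5128 -2.6397] open 0.014619208109207069 51.221296191215515
```

View pics/s2.png

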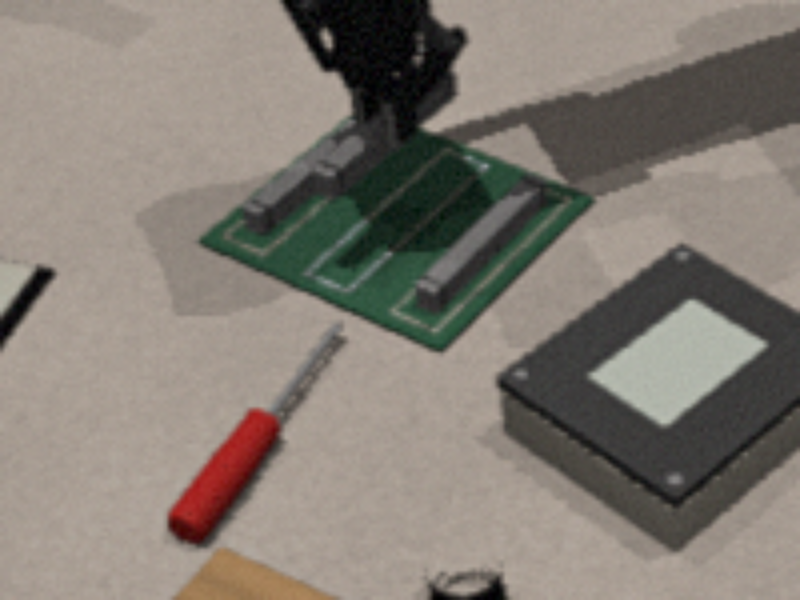

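The bar hangs parallel to the lane, at about (390,150) in the crop. Lowering it.

>>> inch_along --increments '[[0.005,[-0.001,0.001,0.025],[0,0,0]],[0.005,[-0.001,0.001,0.045],[0,0,0]],[0.005,[-0.001,0.001,0.055],[0,0,0]],[0.005,[-0.001,0.001,0.06],[0,0,0]],[0.005,[-0.001,0.001,0.062],[0,0,0]],[0.005,[-0.001,0.001,0.063],[0,0,0]],[0.005,[-0.001,0.001,0.063],[0,0,0]]]'

```text
t: 6.7
tool_pos: [0.5083, -0.2896, 0.0194]
tool_rot: [3.139, -0.102, 0.002]
contact_force: [1.2, -0.2, -1.9]
opening: 0.015
grip_force: 51.2
```

>>> inch_along --increments '[[0.005,[0,0,0.001],[0,0,0]],[0.005,[0,0,0.002],[0,0,0]],[0.005,[0,0,0.002],[0,0,0]]]'

```text
t: 6.95
tool_pos: [0.5079, -0.2897, 0.0171]
tool_rot: [3.139, -0.103, 0.002]
contact_force: [0.5, 0.2, -2.6]
opening: 0.0146
grip_force: 51.3
```

>>> inch_along --increments '[[0.005,[0,0,0.001],[0,0,0]],[0.005,[0,0,0.001],[0,0,0]]]'

```text
t: 7.12
tool_pos: [0.5079, -0.2897, 0.017]
tool_rot: [3.14, -0.103, 0.001]
contact_force: [-3.5, 1.4, 5.8]
opening: 0.0145
grip_force: 52.2
```

>>> inch_along --increments '[[0.005,[0,0,0.001],[0,0,0]],[0.005,[0,0,0.001],[0,0,0]]]'

```text
t: 7.28
tool_pos: [0.5079, -0.2897, 0.017]
tool_rot: [3.14, -0.102, -0.0]
contact_force: [-6.5, 3.8, 11.7]
opening: 0.0147
grip_force: 53.0
```

Contact with the mat. Release and rise.

>>> inch_along --increments '[[0.045,[0,0,-0.001],[0,0,0]],[0.045,[0,0,-0.001],[0,0,0]],[0.045,[0,0,-0.001],[0,0,0]],[0.045,[0,0,-0.001],[0,0,0]],[0.045,[0,0,-0.001],[0,0,0]],[0.045,[0,0,-0.03],[0,0,0]],[0.045,[0,0,-0.07],[0,0,0]],[0.045,[0,0,-0.1],[0,0,0]],[0.045,[0,0,-0.14],[0,0,0]],[0.045,[0,0,-0.18],[0,0,0]],[0.045,[0,0,-0.18],[0,0,0]]]'

```text
t: 8.2
tool_pos: [0.5114, -0.2921, 0.2049]
tool_rot: [3.13, -0.102, 0.021]
contact_force: [2.1, -1.1, 0.9]
opening: 0.045
grip_force: 0.0
```

```bash
python3 go.py .443,.3321,.2,-.194
```

```text
q6 will be 2.4080806960763486
from [ 0.5114 -0.2921  0.2049] rel [-0.1089 -0.6185 -0.0022] [ 0.0081 -0.0144  0.1289] t 8.2 f [ 2.1433 -1.1349  0.882 ] open 0.04495830318619333 0.0
```

To row units: 0.13 rad / 2.0944 = 0.0621.

>>> inch_along --increments '[[0.06,[-0.055,-0.31,0],[0,0,0.031]],[0.06,[-0.055,-0.31,0],[0,0,0.031]],[0.06,[-0.055,-0.31,0],[0,0,0.031]],[0.06,[-0.055,-0.31,0],[0,0,0.031]],[0.06,[-0.055,-0.31,0],[0,0,0.031]],[0.06,[-0.055,-0.31,0],[0,0,0.031]],[0.06,[-0.055,-0.31,0],[0,0,0.031]],[0.06,[-0.109,-0.618,0],[0,0,0.0621]],[0.06,[-0.109,-0.618,0],[0,0,0.0621]],[0.06,[-0.109,-0.618,0],[0,0,0.0621]],[0.06,[-0.109,-0.618,0],[0,0,0.0621]],[0.06,[-0.109,-0.618,0],[0,0,0.0621]],[0.06,[-0.109,-0.618,0],[0,0,0.0621]],[0.06,[-0.109,-0.618,0],[0,0,0.0621]],[0.06,[-0.109,-0.618,0],[0,0,0.0621]],[0.06,[-0.109,-0.618,0],[0,0,0.0621]],[0.06,[-0.109,-0.618,0],[0,0,0.0621]],[0.06,[-0.109,-0.618,0],[0,0,0.0621]],[0.06,[-0.109,-0.618,0],[0,0,0.0621]],[0.06,[-0.109,-0.618,0],[0,0,0.0621]]]'

```text
t: 9.87
tool_pos: [0.4392, 0.3333, 0.1942]
tool_rot: [3.126, -0.309, 0.0]
contact_force: [0.3, -0.1, -0.5]
opening: 0.06
grip_force: 0.0
```

```bash
python3 - <<'E'
from h import *
for n in P: cv2.imwrite(f"pics/{n}3.png",ctrl.get_image(n)[...,::-1])
S["lane"]=[box(.154,.034,.004,.004)]
mat=[.5073,-.2882,0,-.0648]; M={}
near=(248,207),(441,286)
for n,q in zip(P,near):
    m,p=mask(n,"bar",q,9); print(n,p,None if m is None else m.sum())
    if m is not None: M[n]=m
if M: print(fit("bar",M,[mat[0],mat[1],.004,-.065],free=(0,1,2,3) if len(M)==2 else (0,1,3)))
out=[]
for n,c in(("scene",(190,165,120,80)),("top",(380,230,120,110)),("scene",(440,230,120,80))):
    im=cv2.resize(cv2.imread(f"pics/{n}3.png"),None,fx=4,fy=4,interpolation=cv2.INTER_CUBIC)
    for t,x in(("lane",mat),("foot",[.443,.3321,0,-.1939])):
        cs,_=cv2.findContours(sil(n,t,x,4),0,1); cv2.drawContours(im,cs,-1,(0,0,255),1)
    a,b,w,h=[4*v for v in c]; out.append(im[b:b+h,a:a+w])
f=np.vstack(out); cv2.imwrite("pics/c3.png",cv2.resize(f,None,fx=.55,fy=.55,interpolation=cv2.INTER_AREA))
E
python3 go.py .443,.3321,.1,-.194
```

```text
scene 0.88 438
top 0.88 673
(array([ 0.5076, -0.2885,  0.0028, -0.062 ]), np.float64(0.19921156707361065))
q6 will be 2.4080806960763486
from [0.4392 0.3337 0.1944] rel [0.004  0.0009 0.0944] [-0.0001 -0.0002 -0.0027] t 10.0667 f [-0.2274  0.2278 -0.0332] open 0.060128884031043627 0.0
```

View pics/c3.png

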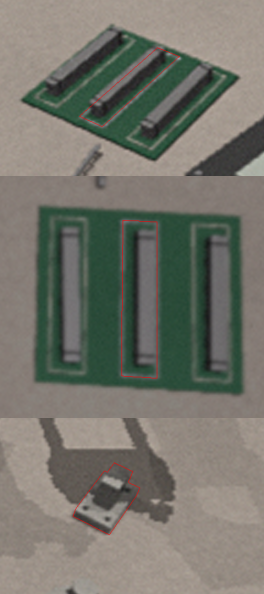

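The bar lies inside its lane (fit within about 1 mm). The foot is where I measured it, in the lower crop under the gripper's shadow. Descending on it.

>>> inch_along --increments '[[0.06,[0.004,0.001,0.04],[0,0,0]],[0.06,[0.004,0.001,0.08],[0,0,0]],[0.06,[0.004,0.001,0.12],[0,0,0]],[0.06,[0.004,0.001,0.12],[0,0,0]],[0.06,[0.004,0.001,0.12],[0,0,0]]]'

```text
t: 10.48
tool_pos: [0.4409, 0.3315, 0.0722]
tool_rot: [3.123, -0.307, -0.008]
contact_force: [0.8, 0.4, 1.6]
opening: 0.0602
grip_force: 0.0
```

```bash
python3 go.py .443,.3321,.029,-.194
```

```text
q6 will be 2.4080806960763486
from [0.4409 0.3315 0.0722] rel [ 0.0021 -0.0012  0.0431] [ 0.0038  0.0045 -0.0017] t 10.4833 f [0.8498 0.3815 1.5833] open 0.060209681758793224 0.0
```

>>> inch_along --increments '[[0.05,[0.001,0,0.02],[0,0,0]],[0.05,[0.001,0,0.037],[0,0,0]],[0.05,[0.001,0,0.044],[0,0,0]],[0.05,[0.001,0,0.044],[0,0,0]],[0.05,[0.001,0,0.044],[0,0,0]],[0.05,[0.001,0,0.044],[0,0,0]]]'

```text
t: 10.98
tool_pos: [0.4451, 0.3335, 0.0327]
tool_rot: [-3.124, 0.306, -0.005]
contact_force: [-0.5, 0.5, 1.1]
opening: 0.0501
grip_force: 0.0
```

>>> inch_along --increments '[[0.01,[0,0,0],[0,0,0]],[0.01,[0,0,0],[0,0,0]],[0.01,[0,0,0],[0,0,0]],[0.01,[0,0,0],[0,0,0]],[0.01,[0,0,0],[0,0,0]],[0.01,[0,0,0],[0,0,0]],[0.01,[0,0,0],[0,0,0]]]' --squeeze 50

```text
t: 11.57
tool_pos: [0.4444, 0.333, 0.0315]
tool_rot: [-3.126, 0.306, -0.002]
contact_force: [-0.3, -0.7, 6.7]
opening: 0.0187
grip_force: 50.0
```

>>> inch_along --increments '[[0.01,[0,0,-0.01],[0,0,0]],[0.01,[0,0,-0.03],[0,0,0]],[0.01,[0,0,-0.06],[0,0,0]],[0.01,[0,0,-0.09],[0,0,0]],[0.01,[0,0,-0.12],[0,0,0]],[0.01,[0,0,-0.15],[0,0,0]],[0.01,[0,0,-0.15],[0,0,0]],[0.01,[0,0,-0.15],[0,0,0]],[0.01,[0,0,-0.15],[0,0,0]]]'

```text
t: 12.32
tool_pos: [0.4426, 0.3321, 0.1787]
tool_rot: [3.125, -0.306, -0.003]
contact_force: [-0.6, -0.1, -2.2]
opening: 0.0187
grip_force: 49.2
```

```bash
python3 go.py .5829,-.0361,.181,-.2547
```

```text
q6 will be 1.7636436048559605
from [0.4426 0.3321 0.1787] rel [ 0.209   0.334  -0.0022] [0.0017 0.002  0.0595] t 12.3167 f [-0.575  -0.0994 -2.228 ] open 0.018659126743753706 49.22958970069885
```

To row units: 0.06 rad / 2.0944 = 0.0286.

>>> inch_along --increments '[[0.01,[0.015,0.024,0],[0,0,0.0024]],[0.01,[0.035,0.056,0],[0,0,0.0048]],[0.01,[0.055,0.088,0],[0,0,0.0072]],[0.01,[0.075,0.12,0],[0,0,0.0095]],[0.01,[0.095,0.152,0],[0,0,0.0129]],[0.01,[0.115,0.184,0],[0,0,0.0158]],[0.01,[0.135,0.216,0],[0,0,0.0191]],[0.01,[0.155,0.248,0],[0,0,0.0215]],[0.01,[0.175,0.28,0],[0,0,0.0239]],[0.01,[0.19,0.304,0],[0,0,0.0263]],[0.01,[0.202,0.323,0],[0,0,0.0277]],[0.01,[0.209,0.334,0],[0,0,0.0286]],[0.01,[0.209,0.334,0],[0,0,0.0286]],[0.01,[0.209,0.334,0],[0,0,0.0286]]]'

```text
t: 13.48
tool_pos: [0.5828, -0.0353, 0.1782]
tool_rot: [-3.115, 0.401, 0.006]
contact_force: [-0.4, -0.4, -2.6]
opening: 0.0191
grip_force: 49.5
```

```bash
python3 go.py .5829,-.0361,.121,-.2547
```

```text
q6 will be 1.7636436048559605
from [ 0.5828 -0.0353  0.1782] rel [0.0005 0.0008 0.0572] [-0.0005  0.004  -0.0013] t 13.4833 f [-0.4497 -0.3526 -2.5931] open 0.019117952394483707 49.49020743370056
```

>>> inch_along --increments '[[0.01,[0,0.001,0.02],[0,0,0]],[0.01,[0,0.001,0.045],[0,0,0]],[0.01,[0,0.001,0.06],[0,0,0]],[0.01,[0,0.001,0.06],[0,0,0]],[0.01,[0,0.001,0.06],[0,0,0]]]'

```text
t: 13.9
tool_pos: [0.5821, -0.035, 0.1187]
tool_rot: [-3.116, 0.397, 0.006]
contact_force: [0.8, -0.4, -1.0]
opening: 0.0193
grip_force: 49.5
```

```bash
python3 - <<'E'
from h import *
for n in P: cv2.imwrite(f"pics/{n}4.png",ctrl.get_image(n)[...,::-1])
q=[np.mean([ctrl.get_obs()["tool_pos"]],0)]; z=q[0][2]-.0315; print(q,z)
x0=[.5829,-.0361,z,-.2547]
m,p=mask("scene","foot",proj("scene",[[.5829,-.0361,z+.02]])[0],15); print(p,None if m is None else m.sum())
im=cv2.resize(cv2.imread("pics/scene4.png"),None,fx=4,fy=4,interpolation=cv2.INTER_CUBIC)
for t,x in(("foot",x0),("window",[.5829,-.0361,.05,-.2547])):
    cs,_=cv2.findContours(sil("scene",t,x,4),0,1); cv2.drawContours(im,cs,-1,(0,0,255),1)
    if t=="foot": S["flange"]=S["foot"][:1]; 
cv2.imwrite("pics/c4.png",im[760:1160,960:1560])
E
```

```text
[array([ 0.5842, -0.0358,  0.1215])] 0.09001145627280031
0.73 442
```

View pics/c4.png

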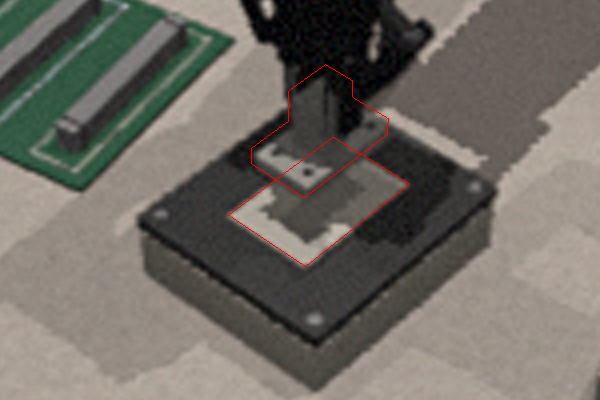

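The foot hangs level over the window, with its flange corner at (305,192) in the crop against (307,197) predicted. It is within about 3 mm and parallel to the window. I'll lower it and measure again.

>>> inch_along --increments '[[0.01,[0,0,0.01],[0,0,0]],[0.01,[0,0,0.018],[0,0,0]],[0.01,[0,0,0.024],[0,0,0]],[0.01,[0,0,0.024],[0,0,0]],[0.01,[0,0,0.024],[0,0,0]]]'

```text
t: 14.47
tool_pos: [0.5829, -0.0365, 0.0952]
tool_rot: [-3.116, 0.4, 0.003]
contact_force: [-0.2, 0.6, -2.4]
opening: 0.0192
grip_force: 49.5
```

```bash
python3 - <<'E'
from h import *
q=[]
for i in range(4): im=ctrl.get_image("scene"); q.append(np.r_[ctrl.get_obs()["tool_pos"],ctrl.get_obs()["tool_rot"]])
print(np.array(q)); z=np.mean(q,0)[2]-.0315; print(z)
cv2.imwrite("pics/scene5.png",im[...,::-1])
im=cv2.resize(im[...,::-1],None,fx=4,fy=4,interpolation=cv2.INTER_CUBIC)
S["fl"]=S["foot"][:1]; S["ft"]=[box(.07,.04,.012,.012)]
for t,x in(("fl",[.5829,-.0361,z,-.2547]),("ft",[.5829,-.0361,z,-.2547]),("window",[.5829,-.0361,.05,-.2547])):
    cs,_=cv2.findContours(sil("scene",t,x,4),0,1); cv2.drawContours(im,cs,-1,(0,0,255) if t!="ft" else (0,255,0),1)
cv2.imwrite("pics/c5.png",cv2.resize(im[840:1100,1120:1440],None,fx=2.3,fy=2.3))
E
```

```text
[[ 0.5834 -0.0366  0.0959 -3.116   0.4     0.0013]
 [ 0.5837 -0.0366  0.0963  3.116  -0.3999  0.0001]
 [ 0.5839 -0.0366  0.0966 -3.116   0.3999 -0.0008]
 [ 0.5839 -0.0367  0.0967  3.116  -0.4     0.0013]]
0.0648866434416832
```

View pics/c5.png

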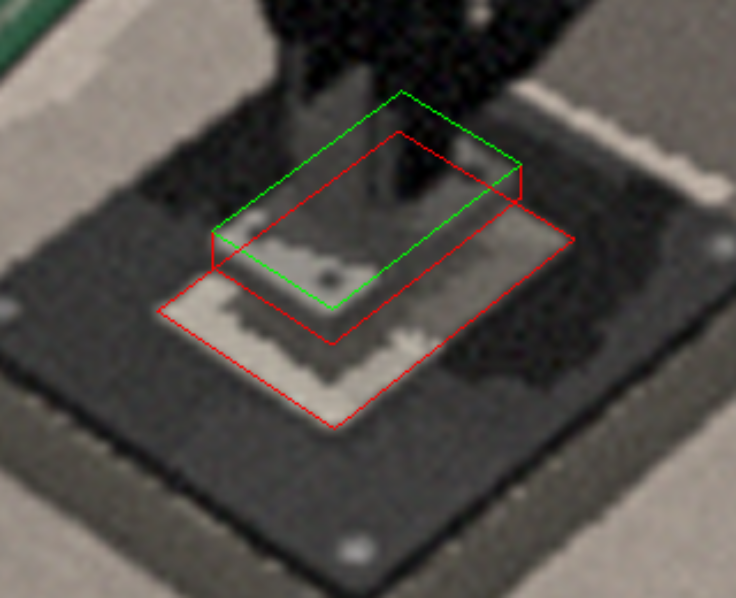

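The flange outline matches the model at about 15 mm above the window, centred and parallel. I'll lower it another 4 mm, settle and hand in.

>>> inch_along --increments '[[0.01,[0,0,0.002],[0,0,0]],[0.01,[0,0,0.004],[0,0,0]],[0.01,[0,0,0.004],[0,0,0]],[0.01,[0,0,0.004],[0,0,0]],[0.01,[0,0,0.004],[0,0,0]],[0.01,[0,0,0.004],[0,0,0]],[0.01,[0,0,0.004],[0,0,0]],[0.01,[0,0,0.004],[0,0,0]],[0.01,[0,0,0.004],[0,0,0]],[0.01,[0,0,0.004],[0,0,0]]]'

```text
t: 15.5
tool_pos: [0.5836, -0.0366, 0.0923]
tool_rot: [3.116, -0.4, 0.0]
contact_force: [-0.5, 0.2, -2.2]
opening: 0.0192
grip_force: 49.5
```

```bash
python3 -c "
from station import ctrl
o=ctrl.get_obs();print(o['tool_pos'],o['dq'])
if .0865<o['tool_pos'][2]<.097: print(ctrl.finish_job())"
```

```text
[ 0.58361263 -0.03655863  0.09234488] [ 4.50719825e-05  2.79921971e-03  7.81454003e-04  4.87653271e-04
 -7.06577153e-04 -6.11639921e-04]
the job is handed in; nothing more can be done
None
```

I handed the job in at 15.5 s: by my camera measurements, the gauge bar lies released in the empty middle lane (about 1 mm off centre) and the foot is held level and centred about 11 mm above the window; the hand-in returned no verdict.

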